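# Slide the aquarium light bar past the post into its bay

## Task

Push the black LED light bar along the bench into its storage bay: first angle its orange-capped end in behind the steel post, then swing the grey-capped end in, and push the bar fully home so that it lies flush along the bay's aluminium back rail, between the two blue end cheeks. Only push it with the fingertips, never lift or tip it, leave the jar, the cup and the bottle where they stand, and finish with the gripper clear of everything.

Things in the scene. Friction and masses are not known exactly. Their poses are not given: they have to be found in the camera images.
- light_bar: Loose LED light bar on the bench: rigid black bar 32 mm wide (its x), 240 mm long (its y), 30 mm high, square ends; 0.25 to 0.5 kg, slides with ordinary friction, does not roll. Origin: centre of its underside; +y to the orange end, z up. Starts on the robot's side of the bay, roughly parallel to it, shifted to the bay's -y side.
- orange_end (a point): Centre of the face at the bar's orange-capped end (120 mm from the bar's middle along its +y, 15 mm above its underside).
- grey_end (a point): Centre of the face at the bar's grey-capped end (120 mm from the bar's middle along its -y, 15 mm above its underside).
- bay: Fixed pen on the bench, no floor plate, open to the robot; origin on the bench, +x away from the robot, +y to the post's side. Walls 40 mm high, 12 thick. Aluminium back rail: inner face at x = +30 mm. Blue end cheeks: inner faces at y = +140 and -140 mm, from x = -15 to +30 mm. Home, the bar's origin is at x = +14 mm, parallel to the bay's y, with 20 mm play each way along y.
- post: Steel post, red cap, fixed upright before the bay's mouth: 16 mm diameter (cap 17), 70 mm high; origin on the bench at its axis, axes as the bay's. In the bay's frame at x = -46 to -40, y = +80 to +100 mm. Parallel to the rail the bar does not fit between post and -y cheek: its orange end must go in at an angle behind the post (62 to 68 mm clear from post to rail).
- jar: Bystander: amber specimen jar with white lid, 60 mm diameter, 75 mm high, to the left of the work; origin at the centre of its underside.
- cup: Bystander: clear plastic cup, 64 mm rim diameter, 70 mm high, to the right of the work; origin at the centre of its underside.
- bottle: Bystander: small green bottle, 44 mm diameter, 90 mm high, to the left of the bay; origin at the centre of its underside.

How it is judged:
On the way:
1. the orange end is in behind the post while the grey end is still outside the bay (y of orange_end in the frame of post above 0 m and x of orange_end in the frame of post above 0.015 m and x of grey_end in the frame of bay below -0.02 m), for 0.1 s.
At the end, for the whole second after the job is handed in: The bar lies at rest flat on the bench inside the bay, orange end on the post's side, between the end cheeks, its middle within 8 mm of touching the back rail and its long axis within 0.06 rad of the rail's (x of light_bar in the frame of bay between 0.006 and 0.022 m and y of light_bar in the frame of bay between -0.025 and 0.025 m and y of orange_end in the frame of bay above 0.08 m and angle between the y axis of light_bar and the y axis of bay, either way round below 0.06 rad and height (world z) of light_bar below 0.004 m and angle between light_bar's own z axis and vertical below 0.05 rad and linear speed of light_bar below 0.01 m/s).
It fails at once if the bar is lifted or tipped (height (world z) of light_bar above 0.012 m or angle between light_bar's own z axis and vertical above 0.15 rad).
It fails at once if the jar is moved (distance of jar from where it was at the start of the episode above 0.015 m).
It fails at once if the cup is moved (distance of cup from where it was at the start of the episode above 0.015 m).
It fails at once if the bottle is moved (distance of bottle from where it was at the start of the episode above 0.015 m).
It also fails if it takes over 72 s, if anything falls off the work surface, if the arm or the gripper's body presses on something with over 40 N, if the wrist force passes 120 N, or if a joint passes its speed limit or range.

## Robot

A 7-joint arm with a two-finger parallel gripper is mounted at the origin on the work surface. World frame = base frame: x ahead of the robot, y to its left, z up, the work surface at z = 0. Lengths are in m, angles in rad, forces in N, time in s.
With the tool pointing down it reaches from about 0.4 to 0.85 m from the base axis. Payload 10.4 kg.
Tool frame: the origin (TCP) lies midway between the tips of the shut fingers; the grasp point (between the pads) lies 19 mm behind it; z points along the fingers, y is the line along which they close (so a half turn about z gives the same grasp; the last joint's range is limited). The gripper opens to 87 mm and grips with 3 to 60 N. Pads are 19 mm wide; open, the fingers measure 117 mm over their backs; the gripper's body (75 mm by 190 mm) begins 51 mm behind the grasp point.
Start: joints at [1.105, 0.332, -0.065, 1.46, 0.022, 1.35, -0.088], TCP at [0.268, -0.565, 0.223] pointing down, gripper open.
Joint ranges: [-2.6, 2.6], [-0.5, 2.12], [-1.47, 1.34], [0.16, 2.42], [-1.27, 4.41], [0.06, 2.06], [-2.6, 2.6]. Speed limits (rad/s): [2.22, 2.22, 2.79, 2.79, 3.14, 3.14, 3.14].

## Interface

Orientations are given as a unit quaternion [x, y, z, w].
In Python, from bench import sensors, eyes, order gives the robot as it stands.
- The arm moves only by the tool arm_command, never from a script. Its argument "steps" is a list of rows, each an object with "rot": the turn, a rotation vector about the world's x, y, z in degrees, a list of three; "slide": the shift along the world's x, y, z in m, a list of three; "grip": the opening, from 0 (shut) to 1 (fully open). A call has exactly 8 rows; each row shifts and turns the commanded pose from where the row before left it; what a row does not reach is not made up. A row lasts 1/8 s, in which the tool goes at most 62.5 mm and 10.7 degrees, less where a joint would pass 70% of its speed; a pose out of reach is approached as far as the arm can. A call with a gripper value outside its range is refused whole. The fingers move at their own pace and stop on an object; "newtons" is the grip in N (left out, the last holds). Time passes only in rows, so rows that do not move let the fingers close, or fill a call up. It gives the time, the measured TCP pose, the force, the opening and the grip force at its end, in the units of the state.
- sensors.read_state(): the state, without advancing time (a new reading comes with each control period).
- eyes.camera(name): name is "side" or "top"; returns a dict with "pixels" (420x560x3 uint8, red, green, blue), "intrinsics" (3x3 intrinsics, pixels), "pose" (4x4, takes a point from camera to world coordinates). Camera axes: x right, y down, z forward; pixel columns grow to the right and rows downward; lengths in m; the calibration is good to about 2 mm. A picture is of the moment at which its call begins. There is no depth.
- order.close_job(): hands the job in; it is judged then, once.
Trained networks look in a picture, given as the dict that the camera call returned (one of the last four; its "shot" number tells which), for a name from the list of things; names that differ only in an ending like _2 or _b are one class to them, and where a whole thing is asked for, a point or a joint stands for the part that bears it (a point fixed in the world has none). Each returns a list of dicts, best first, with "conf" (0 to 1); they miss things now and then, are a little off and sometimes report something else, mostly with a low value. They report only what shows in the picture. A call takes as long as a camera call.
- eyes.look_for(name, picture): "bbox" ([left, top, right, bottom] in pixels, round what is visible of it).
The state is a dict: "time": time; "joint_positions": joint angles; "joint_vel": joint speeds; "joint_torque": joint torques, N m; "ee_pos": TCP position; "eef_rot": TCP orientation; "ft_force": force on the tool from outside, world axes, zero at the start; "torque": the same for the moment, N m; "width": finger opening in m; "grip_force": force on a finger pad.
Only numpy, scipy, OpenCV 4.12 (cv2) and the standard library are available. Lean on these libraries where they do the work, as an engineer would, in place of code of your own. Each camera call takes 0.05 s, during which the arm holds its last target. There are 200 camera calls.

## Working session

There is one attempt and no reset: what is moved stays moved. The work goes in short steps, Python scripts to look and compute and a tool call to move; the robot and the scene stay as the last step left them, time stands still between calls to the robot, and variables do not carry over. Pictures are saved under pics/ and viewed, at most 10 in all, crops included, and the job is handed in when it is done.

Besides the shell and the picture viewer there is one more tool, called after ">>>" in YAML: its name, and indented under it one key for each argument. arm_command: Moves the arm, as the interface text tells. Its arguments: {"type":"object","properties":{"steps":{"type":"array","items":{"type":"object","properties":{"rot":{"type":"array","items":{"type":"number"}},"slide":{"type":"array","items":{"type":"number"}},"grip":{"type":"number"}}}},"newtons":{"type":"number"}},"required":["steps"]}

```bash
mkdir -p pics; python3 - <<'E'
from bench import sensors, eyes
import cv2,numpy as np
s=sensors.read_state();print(s['time'],s['ee_pos'],s['eef_rot'],s['width'])
for n in('top','side'):
    p=eyes.camera(n);cv2.imwrite(f'pics/{n}0.png',p['pixels'][:,:,::-1]);print(n,p['intrinsics'],np.round(p['pose'],4).tolist())
    for o in('light_bar','bay','post','jar','cup','bottle'):
        print(o,[(np.round(d['bbox']).tolist(),round(d['conf'],2)) for d in eyes.look_for(o,p)[:2]])
E
```

```text
0.0 [ 0.26762004 -0.56436834  0.22173929] [ 9.75591631e-01  2.19591524e-01 -1.93182590e-04 -7.03546633e-04] 0.08715974436661043
top [[523.64990898   0.         273.53057031]
 [  0.         523.64990898 213.37901551]
 [  0.           0.           1.        ]] [[0.0209, -0.9906, 0.1353, 0.38], [-0.9995, -0.024, -0.0218, 0.0225], [0.0248, -0.1348, -0.9906, 1.2926], [0.0, 0.0, 0.0, 1.0]]
light_bar [([220.0, 229.0, 316.0, 245.0], 0.57)]
bay [([175.0, 156.0, 296.0, 189.0], 0.83)]
post []
jar [([115.0, 238.0, 145.0, 263.0], 0.85), ([216.0, 229.0, 315.0, 247.0], 0.21)]
cup [([383.0, 172.0, 414.0, 198.0], 0.87), ([176.0, 156.0, 297.0, 188.0], 0.5)]
bottle [([118.0, 162.0, 139.0, 184.0], 0.67)]
side [[461.86491881   0.         280.67590754]
 [  0.         461.86491881 206.82755024]
 [  0.           0.           1.        ]] [[-0.9653, -0.1669, 0.2007, 0.3648], [-0.2609, 0.5935, -0.7614, 0.7512], [0.0079, -0.7873, -0.6165, 0.6458], [0.0, 0.0, 0.0, 1.0]]
light_bar [([290.0, 186.0, 323.0, 272.0], 0.9)]
bay [([170.0, 181.0, 261.0, 293.0], 0.7)]
post [([225.0, 245.0, 241.0, 281.0], 0.71), ([290.0, 185.0, 318.0, 272.0], 0.36)]
jar [([270.0, 316.0, 307.0, 379.0], 0.85)]
cup [([278.0, 120.0, 299.0, 154.0], 0.98)]
bottle [([157.0, 303.0, 191.0, 353.0], 0.66)]
```

View pics/top0.png

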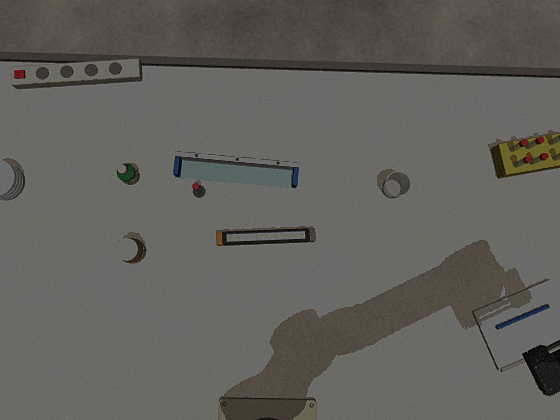

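View pics/side0.png

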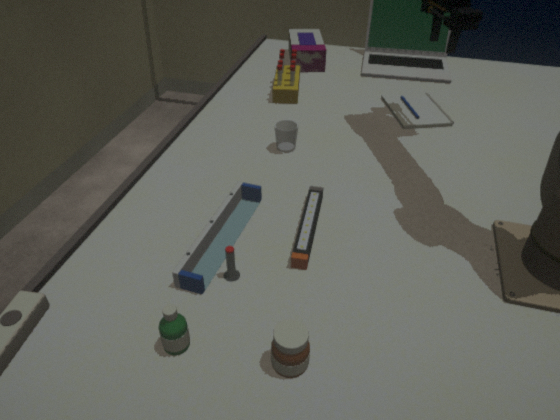

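The top view shows the bar at cols 217–315, row ~237 (orange end left), the bay between the blue cheeks at (178,166) and (295,177), and the post cap at (196,186). The jar is at (133,248), the bottle at (127,173) and the cup at (395,184). I'll measure these by colour.

```bash
cat > h.py <<'E'
from bench import sensors, eyes
import cv2,numpy as np
def ray(p,uv,z):
    T=p['pose'];d=T[:3,:3]@np.linalg.solve(p['intrinsics'],[uv[0],uv[1],1.]);o=T[:3,3]
    return (o+d*(z-o[2])/d[2])[:2]
def blobs(p,lo,hi,box,amin=4):
    hsv=cv2.cvtColor(p['pixels'],cv2.COLOR_RGB2HSV);m=cv2.inRange(hsv,lo,hi)
    k=np.zeros_like(m);k[box[1]:box[3],box[0]:box[2]]=255;m&=k
    n,l,st,c=cv2.connectedComponentsWithStats(m)
    return [(st[i,4],c[i],st[i,:4]) for i in range(1,n) if st[i,4]>=amin]
E
python3 - <<'E'
from h import *
p=eyes.camera('top')
for nm,lo,hi,z,amin in(('orange',(5,120,80),(18,255,255),.03,8),('blue',(100,150,40),(125,255,255),.04,8),('red',(0,130,80),(4,255,255),.07,4),('red2',(172,130,60),(180,255,255),.07,4)):
    for a,c,s in blobs(p,lo,hi,(150,140,340,260),amin): print(nm,a,np.round(c,1),s,np.round(ray(p,c,z),4))
c=p['pixels'][145:255,165:325,::-1]
cv2.imwrite('pics/c1.png',cv2.resize(np.clip(c*1.6,0,255).astype('uint8'),None,fx=5,fy=5,interpolation=cv2.INTER_CUBIC))
for nm,uv,z in(('jar',(130,249),.075),('cup',(395,184),.05),('bottle',(127,173),.06)):print(nm,ray(p,uv,z))
E
```

```text
orange 73 [218.7 237.7] [216 232   6  13] [0.49   0.1259]
blue 74 [176.1 164.6] [173 156   7  18] [0.6651 0.2347]
blue 72 [295.1 175.5] [293 167   5  18] [ 0.6456 -0.0556]
red 30 [195.5 185.8] [192 183   7   7] [0.6083 0.1815]
jar [0.45524051 0.32560881]
cup [ 0.62885836 -0.29824573]
bottle [0.6370381 0.3468809]
```

View pics/c1.png

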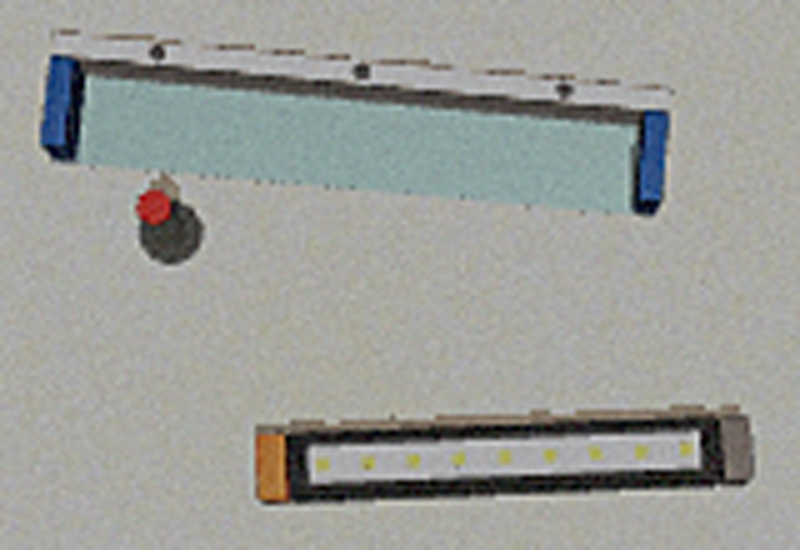

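The measurements agree with the given sizes (cheek spacing 0.291 m, post at bay (-46, +89) mm):
- **Bay:** origin ≈ (0.648, 0.090), yaw -3.8°.
- **Bar:** centre ≈ (0.491, 0.012), yaw ≈ +3.2°.

My plan is three pushes:
1. Push the bar's face with the open fingers to turn it to about -27°.
2. Push the grey end along the bar's axis.
3. Push the face again to bring it home.

First I'll move in behind the bar.

>>> arm_command:
  steps:
    - {"slide": [0.01,0.036,0],"rot": [0,0,-2.8],"grip": 1}
    - {"slide": [0.01,0.036,0],"rot": [0,0,-2.8],"grip": 1}
    - {"slide": [0.01,0.036,0],"rot": [0,0,-2.8],"grip": 1}
    - {"slide": [0.01,0.036,0],"rot": [0,0,-2.8],"grip": 1}
    - {"slide": [0.01,0.036,0],"rot": [0,0,-2.8],"grip": 1}
    - {"slide": [0.01,0.036,0],"rot": [0,0,-2.8],"grip": 1}
    - {"slide": [0.01,0.036,0],"rot": [0,0,-2.8],"grip": 1}
    - {"slide": [0.01,0.036,0],"rot": [0,0,-2.8],"grip": 1}

```text
time: 1.75
ee_pos: [0.3481, -0.2755, 0.2228]
eef_rot: [1.0, 0.025, 0.0, 0.0]
ft_force: [0.8, 0.4, 0.3]
width: 0.0874
grip_force: 0.0
```

>>> arm_command:
  steps:
    - {"slide": [0.013,0.036,0],"grip": 1}
    - {"slide": [0.013,0.036,0],"grip": 1}
    - {"slide": [0.013,0.036,0],"grip": 1}
    - {"slide": [0.013,0.036,0],"grip": 1}
    - {"slide": [0.013,0.036,0],"grip": 1}
    - {"slide": [0.013,0.036,0],"grip": 1}
    - {"slide": [0.013,0.036,0],"grip": 1}
    - {"slide": [0.013,0.036,0],"grip": 1}

```text
schema error: expected keys rot, slide, grip
```

>>> arm_command:
  steps:
    - {"slide": [0.0115,0.036,0],"rot": [0,0,0],"grip": 1}
    - {"slide": [0.0115,0.036,0],"rot": [0,0,0],"grip": 1}
    - {"slide": [0.0115,0.036,0],"rot": [0,0,0],"grip": 1}
    - {"slide": [0.0115,0.036,0],"rot": [0,0,0],"grip": 1}
    - {"slide": [0.0115,0.036,0],"rot": [0,0,0],"grip": 1}
    - {"slide": [0.0115,0.036,0],"rot": [0,0,0],"grip": 1}
    - {"slide": [0.0115,0.036,-0.02],"rot": [0,0,0],"grip": 1}
    - {"slide": [0.0115,0.036,-0.03],"rot": [0,0,0],"grip": 1}

```text
time: 2.75
ee_pos: [0.4408, 0.0124, 0.1729]
eef_rot: [1.0, 0.026, 0.001, 0.0]
ft_force: [0.6, -0.7, 0.1]
width: 0.087
grip_force: 0.0
```

>>> arm_command:
  steps:
    - {"slide": [0,0,-0.03],"rot": [0,0,0],"grip": 1}
    - {"slide": [0,0,-0.03],"rot": [0,0,0],"grip": 1}
    - {"slide": [0,0,-0.03],"rot": [0,0,0],"grip": 1}
    - {"slide": [0,0,-0.025],"rot": [0,0,0],"grip": 1}
    - {"slide": [0,0,-0.02],"rot": [0,0,0],"grip": 1}
    - {"slide": [0,0,-0.015],"rot": [0,0,0],"grip": 1}
    - {"slide": [0,0,-0.008],"rot": [0,0,0],"grip": 1}
    - {"slide": [0,0,0],"rot": [0,0,0],"grip": 1}

```text
time: 3.75
ee_pos: [0.4397, 0.0113, 0.0145]
eef_rot: [1.0, 0.026, -0.0, -0.0]
ft_force: [0.5, 0.4, -1.0]
width: 0.087
grip_force: 0.0
```

>>> arm_command:
  steps:
    - {"slide": [0.0035,0,0],"rot": [0,0,0],"grip": 1}
    - {"slide": [0.0035,0,0],"rot": [0,0,0],"grip": 1}
    - {"slide": [0.0035,0,0],"rot": [0,0,0],"grip": 1}
    - {"slide": [0.0035,0,0],"rot": [0,0,0],"grip": 1}
    - {"slide": [0.0035,0,0],"rot": [0,0,0],"grip": 1}
    - {"slide": [0.0035,0,0],"rot": [0,0,0],"grip": 1}
    - {"slide": [0.0035,0,0],"rot": [0,0,0],"grip": 1}
    - {"slide": [0.0035,0,0],"rot": [0,0,0],"grip": 1}

```text
time: 4.75
ee_pos: [0.468, 0.0113, 0.0146]
eef_rot: [1.0, 0.026, -0.0, 0.0]
ft_force: [-0.7, -1.0, 0.3]
width: 0.0871
grip_force: 0.0
```

>>> arm_command:
  steps:
    - {"slide": [0.0038,0,0],"rot": [0,0,-1.8],"grip": 1}
    - {"slide": [0.0038,0,0],"rot": [0,0,-1.8],"grip": 1}
    - {"slide": [0.0038,-0.001,0],"rot": [0,0,-1.8],"grip": 1}
    - {"slide": [0.0038,-0.001,0],"rot": [0,0,-1.8],"grip": 1}
    - {"slide": [0.0038,-0.001,0],"rot": [0,0,-1.8],"grip": 1}
    - {"slide": [0.0038,-0.001,0],"rot": [0,0,-1.8],"grip": 1}
    - {"slide": [0.0038,-0.001,0],"rot": [0,0,-1.8],"grip": 1}
    - {"slide": [0.0038,-0.001,0],"rot": [0,0,-1.8],"grip": 1}

```text
time: 5.75
ee_pos: [0.4985, 0.0052, 0.0146]
eef_rot: [0.995, -0.101, 0.0, 0.0]
ft_force: [-1.1, 0.2, -1.2]
width: 0.0869
grip_force: 0.6
```

>>> arm_command:
  steps:
    - {"slide": [0.0038,-0.001,0],"rot": [0,0,-1.9],"grip": 1}
    - {"slide": [0.0038,-0.001,0],"rot": [0,0,-1.9],"grip": 1}
    - {"slide": [0.0038,-0.001,0],"rot": [0,0,-1.9],"grip": 1}
    - {"slide": [0.0038,-0.001,0],"rot": [0,0,-1.9],"grip": 1}
    - {"slide": [0.0038,-0.001,0],"rot": [0,0,-1.9],"grip": 1}
    - {"slide": [0.0038,-0.001,0],"rot": [0,0,-1.9],"grip": 1}
    - {"slide": [0.0038,-0.001,0],"rot": [0,0,-1.9],"grip": 1}
    - {"slide": [0.0038,-0.0015,0],"rot": [0,0,-1.9],"grip": 1}

```text
time: 6.75
ee_pos: [0.5289, -0.0032, 0.0146]
eef_rot: [0.973, -0.231, -0.0, 0.0]
ft_force: [-1.2, 1.6, -1.2]
width: 0.0866
grip_force: 0.6
```

>>> arm_command:
  steps:
    - {"slide": [0,0,0],"rot": [0,0,0],"grip": 1}
    - {"slide": [-0.01,0.005,0],"rot": [0,0,0],"grip": 1}
    - {"slide": [-0.015,0.007,0],"rot": [0,0,0],"grip": 1}
    - {"slide": [0,0,0.02],"rot": [0,0,0],"grip": 1}
    - {"slide": [0,0,0.03],"rot": [0,0,0],"grip": 1}
    - {"slide": [0,0,0.03],"rot": [0,0,0],"grip": 0}
    - {"slide": [-0.04,-0.05,0.02],"rot": [0,0,0],"grip": 0}
    - {"slide": [-0.03,-0.05,0],"rot": [0,0,0],"grip": 0}

```text
time: 7.75
ee_pos: [0.4353, -0.088, 0.1144]
eef_rot: [0.973, -0.229, 0.001, 0.0]
ft_force: [0.3, -0.9, -0.2]
width: 0.0648
grip_force: 0.0
```

```bash
cat > look.py <<'E'
import sys
from h import *
p=eyes.camera('top');cv2.imwrite(f'pics/{sys.argv[1]}_full.png',p['pixels'][:,:,::-1])
for a,c,s in blobs(p,(5,120,80),(18,255,255),(150,140,360,260),8): print('orange',a,np.round(c,1),s,np.round(ray(p,c,.03),4))
c=p['pixels'][140:260,165:345,::-1]
cv2.imwrite(f'pics/{sys.argv[1]}.png',cv2.resize(np.clip(c*1.6,0,255).astype('uint8'),None,fx=4,fy=4,interpolation=cv2.INTER_CUBIC))
E
python3 look.py c2
```

```text
orange 71 [236.2 192.7] [232 187  10  13] [0.6012 0.0871]
```

View pics/c2.png

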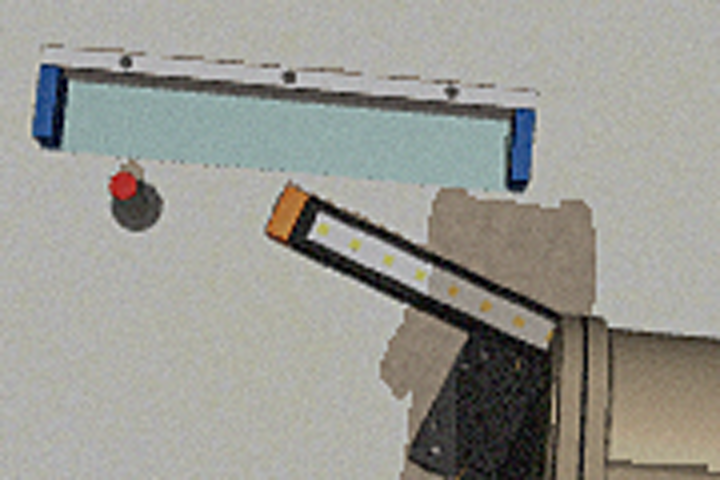

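Seen in the picture: the bar is angled with its orange end at px (236,193), short of the post at (196,186), and its grey end is hidden under the wrist. The LED row runs from crop (322,229) to (518,322), which gives me its direction.

```bash
python3 - <<'E'
from h import *
p=eyes.camera('top')
a=ray(p,(165+322/4,140+229/4),.03);b=ray(p,(165+518/4,140+322/4),.03);o=ray(p,(236.2,192.7),.03)
d=(a-b)/np.linalg.norm(a-b);n=np.array([d[1],-d[0]]);print(a,b,'yaw',np.degrees(np.arctan2(-d[0],d[1])))
o=a+d*(o-a).dot(d)
c=o-d*.114;g=c-d*.12;print('centre',c,'grey',g)
B=np.array([.648,.09]);xb=np.array([.998,-.067]);yb=np.array([.067,.998])
f=lambda q:np.round([(q-B)@xb,(q-B)@yb],4)
print('bay: centre',f(c),'orange',f(c+.12*d))
for t in(.11,.12,.13,.14,.15):print(t,'centre',f(c+t*d),'orange',f(c+(t+.12)*d),'TCP end',g+(t-.015)*d)
E
```

```text
[0.59052329 0.06402779] [ 0.53621888 -0.0565924 ] yaw -24.237750127097286
centre [ 0.55413698 -0.01679297] grey [ 0.50487411 -0.12621495]
bay: centre [-0.0865 -0.1129] orange [-0.0447 -0.0004]
0.11 centre [-0.0482 -0.0097] orange [-0.0063  0.1028] TCP end [ 0.54387388 -0.03958921]
0.12 centre [-0.0447 -0.0004] orange [-0.0029  0.1121] TCP end [ 0.54797912 -0.03047072]
0.13 centre [-0.0412  0.009 ] orange [0.0006 0.1215] TCP end [ 0.55208436 -0.02135222]
0.14 centre [-0.0377  0.0184] orange [0.0041 0.1309] TCP end [ 0.5561896  -0.01223372]
0.15 centre [-0.0342  0.0278] orange [0.0076 0.1403] TCP end [ 0.56029484 -0.00311522]
```

>>> arm_command:
  steps:
    - {"slide": [0,-0.03,0],"rot": [0,0,1.25],"grip": 0}
    - {"slide": [0.011,-0.03,0],"rot": [0,0,1.25],"grip": 0}
    - {"slide": [0.02,-0.019,0],"rot": [0,0,0],"grip": 0}
    - {"slide": [0.02,0,0],"rot": [0,0,0],"grip": 0}
    - {"slide": [0,0,-0.03],"rot": [0,0,0],"grip": 0}
    - {"slide": [0,0,-0.03],"rot": [0,0,0],"grip": 0}
    - {"slide": [0,0,-0.025],"rot": [0,0,0],"grip": 0}
    - {"slide": [0,0,-0.014],"rot": [0,0,0],"grip": 0}

```text
time: 8.85
ee_pos: [0.4863, -0.1657, 0.013]
eef_rot: [0.978, -0.209, -0.001, -0.0]
ft_force: [-0.1, -0.1, -0.0]
width: 0.0003
grip_force: 0.0
```

>>> arm_command:
  steps:
    - {"slide": [0,0,0],"rot": [0,0,0],"grip": 0}
    - {"slide": [0.0016,0.0036,0],"rot": [0,0,0],"grip": 0}
    - {"slide": [0.0016,0.0036,0],"rot": [0,0,0],"grip": 0}
    - {"slide": [0.0016,0.0036,0],"rot": [0,0,0],"grip": 0}
    - {"slide": [0.0016,0.0036,0],"rot": [0,0,0],"grip": 0}
    - {"slide": [0.0016,0.0036,0],"rot": [0,0,0],"grip": 0}
    - {"slide": [0,0,0],"rot": [0,0,0],"grip": 0}
    - {"slide": [0,0,0],"rot": [0,0,0],"grip": 0}

```text
time: 9.85
ee_pos: [0.4953, -0.1489, 0.0142]
eef_rot: [0.978, -0.209, -0.0, 0.0]
ft_force: [-1.1, -0.4, 0.2]
width: 0.0002
grip_force: 0.0
```

>>> arm_command:
  steps:
    - {"slide": [0.0021,0.0046,0],"rot": [0,0,0],"grip": 0}
    - {"slide": [0.0021,0.0046,0],"rot": [0,0,0],"grip": 0}
    - {"slide": [0.0021,0.0046,0],"rot": [0,0,0],"grip": 0}
    - {"slide": [0.0021,0.0046,0],"rot": [0,0,0],"grip": 0}
    - {"slide": [0.0021,0.0046,0],"rot": [0,0,0],"grip": 0}
    - {"slide": [0.0021,0.0046,0],"rot": [0,0,0],"grip": 0}
    - {"slide": [0.0021,0.0046,0],"rot": [0,0,0],"grip": 0}
    - {"slide": [0.0021,0.0046,0],"rot": [0,0,0],"grip": 0}

```text
time: 10.85
ee_pos: [0.5123, -0.1118, 0.0142]
eef_rot: [0.978, -0.209, -0.0, 0.0]
ft_force: [-1.0, -1.9, 1.4]
width: 0.0003
grip_force: 1.5
```

>>> arm_command:
  steps:
    - {"slide": [0.0021,0.0046,0],"rot": [0,0,0],"grip": 0}
    - {"slide": [0.0021,0.0046,0],"rot": [0,0,0],"grip": 0}
    - {"slide": [0.0021,0.0046,0],"rot": [0,0,0],"grip": 0}
    - {"slide": [0.0021,0.0046,0],"rot": [0,0,0],"grip": 0}
    - {"slide": [0.0021,0.0046,0],"rot": [0,0,0],"grip": 0}
    - {"slide": [0.0021,0.0046,0],"rot": [0,0,0],"grip": 0}
    - {"slide": [0.0021,0.0046,0],"rot": [0,0,0],"grip": 0}
    - {"slide": [0,0,0],"rot": [0,0,0],"grip": 0}

```text
time: 11.85
ee_pos: [0.5272, -0.0787, 0.0142]
eef_rot: [0.978, -0.209, 0.0, -0.0]
ft_force: [-0.4, 0.2, -0.9]
width: 0.0006
grip_force: 0.0
```

```bash
python3 look.py c3
```

```text
orange 73 [214.7 182.6] [210 176  10  14] [0.6249 0.1404]
```

View pics/c3.png

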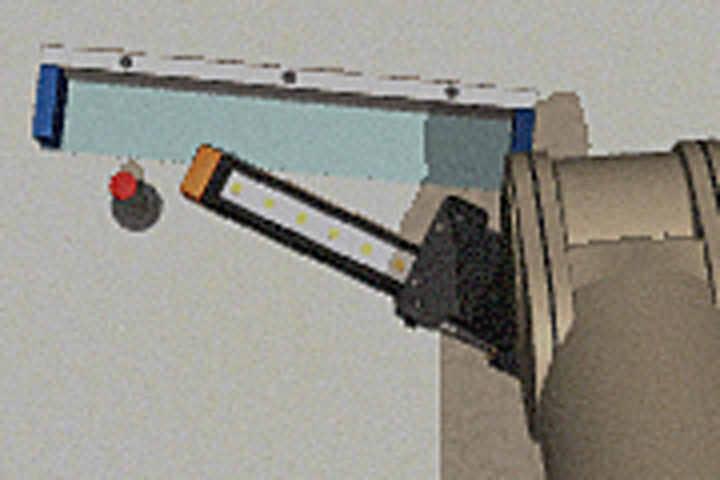

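The bar slides straight along its axis, with the orange cap now at px (215,183) heading in behind the post (cap at 196,186). About 72 mm remain.

>>> arm_command:
  steps:
    - {"slide": [0.0021,0.0046,0],"rot": [0,0,0],"grip": 0}
    - {"slide": [0.0021,0.0046,0],"rot": [0,0,0],"grip": 0}
    - {"slide": [0.0021,0.0046,0],"rot": [0,0,0],"grip": 0}
    - {"slide": [0.0021,0.0046,0],"rot": [0,0,0],"grip": 0}
    - {"slide": [0.0021,0.0046,0],"rot": [0,0,0],"grip": 0}
    - {"slide": [0.0021,0.0046,0],"rot": [0,0,0],"grip": 0}
    - {"slide": [0.0021,0.0046,0],"rot": [0,0,0],"grip": 0}
    - {"slide": [0.0021,0.0046,0],"rot": [0,0,0],"grip": 0}

```text
time: 12.9
ee_pos: [0.5438, -0.0426, 0.0142]
eef_rot: [0.978, -0.209, -0.0, 0.0]
ft_force: [-1.6, -2.1, -2.5]
width: 0.0008
grip_force: 0.7
```

>>> arm_command:
  steps:
    - {"slide": [0.0021,0.0046,0],"rot": [0,0,0],"grip": 0}
    - {"slide": [0.0021,0.0046,0],"rot": [0,0,0],"grip": 0}
    - {"slide": [0.0021,0.0046,0],"rot": [0,0,0],"grip": 0}
    - {"slide": [0.0021,0.0046,0],"rot": [0,0,0],"grip": 0}
    - {"slide": [0.0021,0.0046,0],"rot": [0,0,0],"grip": 0}
    - {"slide": [0.0021,0.0046,0],"rot": [0,0,0],"grip": 0}
    - {"slide": [0.0021,0.0046,0],"rot": [0,0,0],"grip": 0}
    - {"slide": [0,0,0],"rot": [0,0,0],"grip": 0}

```text
time: 13.9
ee_pos: [0.5588, -0.01, 0.0144]
eef_rot: [0.978, -0.209, 0.0, -0.0]
ft_force: [0.5, -0.0, -0.0]
width: 0.0005
grip_force: 0.0
```

>>> arm_command:
  steps:
    - {"slide": [-0.006,-0.014,0],"rot": [0,0,0],"grip": 0}
    - {"slide": [-0.008,-0.018,0],"rot": [0,0,0],"grip": 0}
    - {"slide": [0,0,0.03],"rot": [0,0,0],"grip": 0}
    - {"slide": [-0.03,0,0.04],"rot": [0,0,0],"grip": 0}
    - {"slide": [-0.04,0,0.03],"rot": [0,0,0],"grip": 1}
    - {"slide": [-0.03,0,0],"rot": [0,0,0],"grip": 1}
    - {"slide": [0,0,0],"rot": [0,0,0],"grip": 1}
    - {"slide": [0,0,0],"rot": [0,0,0],"grip": 1}

```text
time: 14.9
ee_pos: [0.4446, -0.0438, 0.1143]
eef_rot: [0.978, -0.21, 0.0, 0.0]
ft_force: [0.5, 0.6, -0.3]
width: 0.0322
grip_force: 0.0
```

```bash
python3 look.py c4
```

```text
orange 72 [186.9 169.2] [182 163  11  13] [0.6565 0.2094]
```

View pics/c4.png

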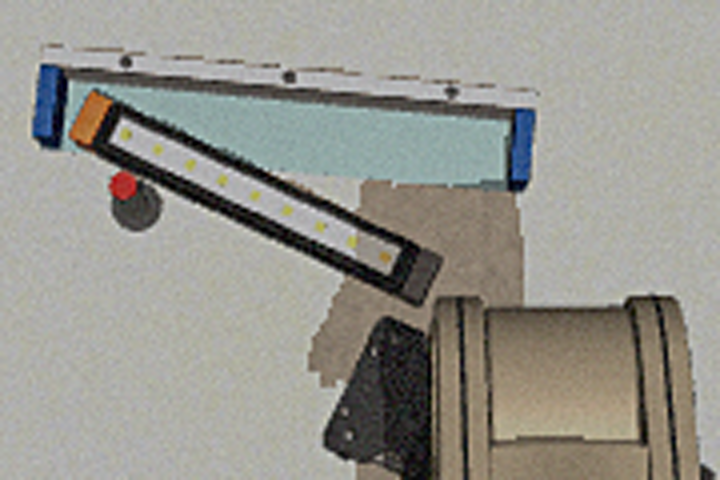

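The picture shows the orange cap at px (187,169), behind the post and inside the +y cheek. The grey end at about (270,209) is still outside, and the bar is still at -24°, so the milestone holds. Next I'll place the open fingers behind the front face, shifted toward the grey end.

>>> arm_command:
  steps:
    - {"slide": [0.02,0.036,0],"rot": [0,0,0],"grip": 1}
    - {"slide": [0.029,0.036,0],"rot": [0,0,0],"grip": 1}
    - {"slide": [0.029,0.036,0],"rot": [0,0,0],"grip": 1}
    - {"slide": [0.028,0.035,0],"rot": [0,0,0],"grip": 1}
    - {"slide": [0,0,0],"rot": [0,0,0],"grip": 1}
    - {"slide": [0,0,-0.02],"rot": [0,0,0],"grip": 1}
    - {"slide": [0,0,-0.02],"rot": [0,0,0],"grip": 1}
    - {"slide": [0,0,0],"rot": [0,0,0],"grip": 1}

```text
time: 15.95
ee_pos: [0.5486, 0.0988, 0.0717]
eef_rot: [0.978, -0.21, -0.002, 0.001]
ft_force: [0.3, -1.2, 0.3]
width: 0.0868
grip_force: 0.0
```

>>> arm_command:
  steps:
    - {"slide": [0,0,-0.02],"rot": [0,0,0],"grip": 1}
    - {"slide": [0,0,-0.02],"rot": [0,0,0],"grip": 1}
    - {"slide": [0,0,-0.015],"rot": [0,0,0],"grip": 1}
    - {"slide": [0,0,-0.004],"rot": [0,0,0],"grip": 1}
    - {"slide": [0.005,-0.0022,0],"rot": [0,0,0],"grip": 1}
    - {"slide": [0.005,-0.0022,0],"rot": [0,0,0],"grip": 1}
    - {"slide": [0.005,-0.0022,0],"rot": [0,0,0],"grip": 1}
    - {"slide": [0.005,-0.0022,0],"rot": [0,0,0],"grip": 1}

```text
time: 16.95
ee_pos: [0.571, 0.0911, 0.0155]
eef_rot: [0.978, -0.209, 0.0, -0.0]
ft_force: [0.2, -0.2, -0.0]
width: 0.0869
grip_force: 0.0
```

>>> arm_command:
  steps:
    - {"slide": [0.0035,-0.0016,0],"rot": [0,0,0],"grip": 1}
    - {"slide": [0.0035,-0.0015,0],"rot": [0,0,1.3],"grip": 1}
    - {"slide": [0.0035,-0.0015,0],"rot": [0,0,1.3],"grip": 1}
    - {"slide": [0.0035,-0.0015,0],"rot": [0,0,1.3],"grip": 1}
    - {"slide": [0.0035,-0.0015,0],"rot": [0,0,1.3],"grip": 1}
    - {"slide": [0.0035,-0.0015,0],"rot": [0,0,1.3],"grip": 1}
    - {"slide": [0.0035,-0.0015,0],"rot": [0,0,1.3],"grip": 1}
    - {"slide": [0.0035,-0.0015,0],"rot": [0,0,1.3],"grip": 1}

```text
time: 17.95
ee_pos: [0.5986, 0.0791, 0.0152]
eef_rot: [0.992, -0.13, 0.0, 0.0]
ft_force: [-1.9, -0.3, -0.2]
width: 0.0871
grip_force: 0.9
```

>>> arm_command:
  steps:
    - {"slide": [0.0035,-0.0015,0],"rot": [0,0,1.5],"grip": 1}
    - {"slide": [0.0035,-0.0015,0],"rot": [0,0,1.5],"grip": 1}
    - {"slide": [0.0035,-0.0015,0],"rot": [0,0,1.5],"grip": 1}
    - {"slide": [0.0035,-0.0015,0],"rot": [0,0,1.5],"grip": 1}
    - {"slide": [0.0035,-0.0015,0],"rot": [0,0,1.5],"grip": 1}
    - {"slide": [0.0035,-0.0015,0],"rot": [0,0,1.5],"grip": 1}
    - {"slide": [0.0035,-0.0015,0],"rot": [0,0,1.5],"grip": 1}
    - {"slide": [0,0,0],"rot": [0,0,0],"grip": 1}

```text
time: 18.95
ee_pos: [0.6233, 0.0686, 0.0153]
eef_rot: [0.999, -0.039, 0.0, -0.0]
ft_force: [0.6, -0.8, -1.3]
width: 0.0867
grip_force: 0.0
```

```bash
python3 look.py c5
```

```text
orange 74 [187.  168.2] [184 162   7  13] [0.659  0.2094]
```

View pics/c5.png

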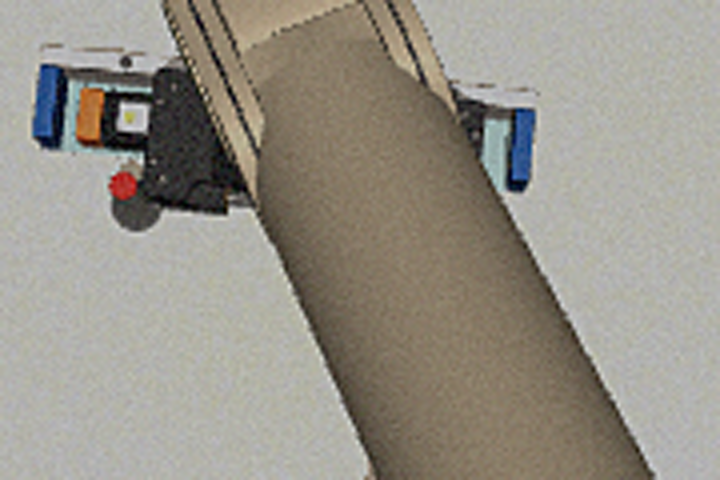

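The bar is nearly parallel: the orange cap at px (187,168) is inside the bay with a small gap to the rail. About 12 mm remain.

>>> arm_command:
  steps:
    - {"slide": [0.0015,-0.0001,0],"rot": [0,0,0.4],"grip": 1}
    - {"slide": [0.0015,-0.0001,0],"rot": [0,0,0.3],"grip": 1}
    - {"slide": [0.0015,-0.0001,0],"rot": [0,0,0],"grip": 1}
    - {"slide": [0.0015,-0.0001,0],"rot": [0,0,0],"grip": 1}
    - {"slide": [0.0015,-0.0001,0],"rot": [0,0,0],"grip": 1}
    - {"slide": [0.0015,-0.0001,0],"rot": [0,0,0],"grip": 1}
    - {"slide": [0.001,0,0],"rot": [0,0,0],"grip": 1}
    - {"slide": [0,0,0],"rot": [0,0,0],"grip": 1}

```text
time: 20.0
ee_pos: [0.633, 0.0683, 0.0152]
eef_rot: [0.999, -0.033, 0.0, -0.0]
ft_force: [-3.9, 1.6, 3.3]
width: 0.0868
grip_force: 1.7
```

>>> arm_command:
  steps:
    - {"slide": [0.001,0,0],"rot": [0,0,0],"grip": 1}
    - {"slide": [0.001,0,0],"rot": [0,0,0],"grip": 1}
    - {"slide": [0,0,0],"rot": [0,0,0],"grip": 1}
    - {"slide": [0,0,0],"rot": [0,0,0],"grip": 1}
    - {"slide": [0,0,0],"rot": [0,0,0],"grip": 1}
    - {"slide": [0,0,0],"rot": [0,0,0],"grip": 1}
    - {"slide": [0,0,0],"rot": [0,0,0],"grip": 1}
    - {"slide": [0,0,0],"rot": [0,0,0],"grip": 1}

```text
time: 21.0
ee_pos: [0.6344, 0.0682, 0.0151]
eef_rot: [0.999, -0.034, -0.0, 0.0]
ft_force: [-6.9, 1.5, 4.7]
width: 0.0868
grip_force: 3.2
```

The force is building, so the bar is against the rail. One more small press, then I'll back off, lift clear and look.

>>> arm_command:
  steps:
    - {"slide": [0.001,0,0],"rot": [0,0,0],"grip": 1}
    - {"slide": [0.001,0,0],"rot": [0,0,0],"grip": 1}
    - {"slide": [0,0,0],"rot": [0,0,0],"grip": 1}
    - {"slide": [0,0,0],"rot": [0,0,0],"grip": 1}
    - {"slide": [-0.004,0,0],"rot": [0,0,0],"grip": 1}
    - {"slide": [-0.006,0,0],"rot": [0,0,0],"grip": 1}
    - {"slide": [-0.01,-0.005,0],"rot": [0,0,0],"grip": 1}
    - {"slide": [-0.015,-0.01,0],"rot": [0,0,0],"grip": 1}

```text
time: 22.0
ee_pos: [0.6014, 0.053, 0.0152]
eef_rot: [0.999, -0.033, 0.0, -0.0]
ft_force: [-1.7, 0.3, 0.0]
width: 0.0869
grip_force: 0.0
```

>>> arm_command:
  steps:
    - {"slide": [-0.02,-0.01,0.01],"rot": [0,0,0],"grip": 1}
    - {"slide": [-0.02,-0.01,0.03],"rot": [0,0,0],"grip": 1}
    - {"slide": [-0.02,-0.02,0.04],"rot": [0,0,0],"grip": 1}
    - {"slide": [-0.03,-0.02,0.04],"rot": [0,0,0],"grip": 1}
    - {"slide": [-0.03,-0.02,0.02],"rot": [0,0,0],"grip": 1}
    - {"slide": [-0.02,-0.03,0],"rot": [0,0,0],"grip": 1}
    - {"slide": [0,0,0],"rot": [0,0,0],"grip": 1}
    - {"slide": [0,0,0],"rot": [0,0,0],"grip": 1}

```text
time: 23.0
ee_pos: [0.4619, -0.0567, 0.1552]
eef_rot: [0.999, -0.034, 0.0, 0.0]
ft_force: [-0.2, 0.3, -0.6]
width: 0.087
grip_force: 0.0
```

```bash
python3 look.py c6
```

```text
orange 72 [187.2 164.1] [184 158   7  13] [0.6694 0.2093]
```

View pics/c6.png

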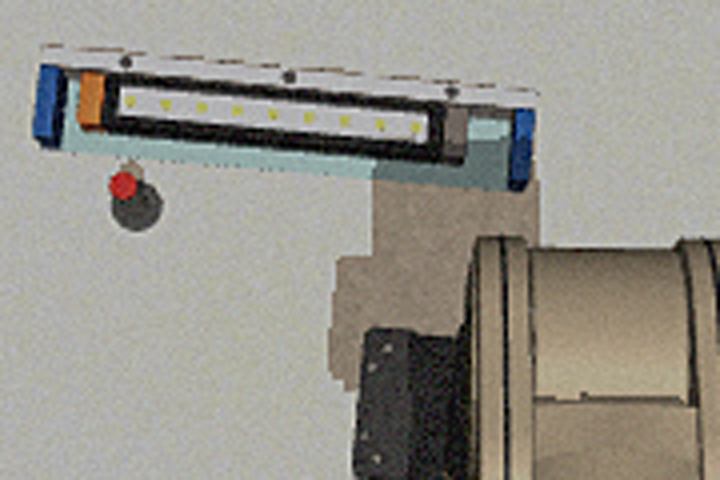

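The bar lies parallel to the rail (LED row 5.4° in the image, rail screws 5.3°). Its orange cap is at px (187,164), and it sits at bay x ≈ 13 mm, y ≈ +8 mm. The post, cheeks and bystanders show no contact and the gripper is clear, so I'm handing in.

```bash
python3 -c "
from bench import order;print(order.close_job())"
```

```text
the job is handed in; nothing more can be done
None
```

The light bar is in its bay, flush along the back rail between the cheeks, with the gripper clear; I handed the job in at about 23 s of the 72 s allowed, and no verdict was returned.

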